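Seat and latch a centrifuge rotor

ROBOT

A 6-joint arm with a two-finger parallel gripper is mounted at the origin on the work surface. World frame = base frame: x ahead of the robot, y to its left, z up, the work surface at z = 0. Lengths are in m, angles in degrees, forces in N, time in s.
With the tool pointing down it reaches from about 0.35 to 0.875 m from the base axis. Payload 4.2 kg.
Tool frame: the origin (TCP) lies on the front face of the gripper's body, between the roots of the fingers; the fingertips stand 70 mm ahead of it and the grasp point (between the pads) lies 51 mm ahead of it; x points along the fingers, y is the direction in which the jaws open and shut, and the axes are right-handed (so a half turn about x gives the same grasp; the last joint's range is limited). The gripper opens to 87 mm and grips with 3 to 60 N. Pads are 19 mm wide; open, the fingers measure 117 mm over their backs; the gripper's body (75 mm by 190 mm) begins 51 mm behind the grasp point.
Start: joints at [89.358, 22.042, 0.453, 0, -68.411, -14.817], TCP at [0.167, 0.602, 0.292] pointing down, gripper open.
Joint ranges: [-179.83, 179.83], [-69.29, 118.12], [-61.27, 80.66], [-181.25, 117.63], [-171.15, -9.14], [-177.46, 177.46]. Speed limits (degrees/s): [159.86, 159.86, 180, 180, 180, 180].

INTERFACE

Orientations are given as a 3x3 rotation matrix whose columns are the frame's x, y, z axes.
In Python, from station import r, viewer, spotter gives the robot as it stands.
- The arm moves only by the tool move_arm, never from a script. Its argument "series" is a list that holds one entry, the list of rows, each a list of 7 numbers: the turn, a rotation vector about the world's x, y, z scaled (see below), then the shift along the world's x, y, z scaled (see below), then the opening, from 0 (shut) to 1 (fully open). A call has 1 to 20 rows; each row shifts and turns the pose as measured when the row begins; what a row does not reach is not made up. The controller multiplies each number of a shift by 60 mm and each number of a turn by 8 degrees. A row lasts 1/8 s, in which the tool goes at most 62.5 mm and 10.7 degrees, less where a joint would pass 70% of its speed; a pose out of reach is approached as far as the arm can. A call with a number of a shift or a turn outside -1 to 1 is refused whole. A call with a gripper value outside its range is refused whole. The fingers move at their own pace and stop on an object; the grip force is fixed at half the most. Time passes only in rows, so rows that do not move let the fingers close. It gives the time, the measured TCP pose, the force and the opening at its end, in the units of the state.
- r.sense(): the state, without advancing time (a new reading comes with each control period).
- viewer.capture(name): name is "scene" or "top" or "wrist"; returns (picture, depth): 384x512x3 uint8, red, green, blue; 384x512 float32, m along the optical axis (not along the pixel's ray), 0 where there is no reading.
- viewer.camera_params(name): a dict with "mtx" (3x3 intrinsics, pixels), "pose" (4x4, takes a point from camera to world coordinates). Camera axes: x right, y down, z forward; pixel columns grow to the right and rows downward; lengths in m; the calibration is good to about 2 mm. A picture is of the moment at which its call begins: read the wrist's pose just before it. camera_params takes no time and is no camera call; for the wrist camera it gives the pose at the moment of the call.
- r.finish_job(): hands the job in, once; it reports no verdict.
Trained networks look in the newest picture that a camera, given by its name, has taken for a name from the list of things; names that differ only in an ending like _2 or _b are one class to them, and where a whole thing is asked for, a point or a joint stands for the part that bears it (a point fixed in the world has none). Each returns a list of dicts, best first, with "conf" (0 to 1); they miss things now and then, are a little off and sometimes report something else, mostly with a low value. They report only what shows in the picture. A call takes as long as a camera call.
- spotter.find_in(camera, name): "centre" ([column, row] in pixels, amid what is visible of it).
- spotter.trace(camera, name): "mask" (384x512 bool, what is visible of it) and "centre" ([column, row] in pixels, amid what is visible of it).
The state is a dict: "time_s": time; "joints": joint angles; "joint_velocities": joint speeds; "effort": joint torques, N m; "tcp_pos": TCP position; "ee_rot": TCP orientation; "wrist_force": force on the tool from outside, world axes, zero at the start; "moment": the same for the moment, N m; "gripper_width": opening from 0.0 (shut) to 1.0 (fully open).
Only numpy, scipy, OpenCV 4.12 (cv2) and the standard library are available. Lean on these libraries where they do the work, as an engineer would, in place of code of your own. Each camera call takes 0.05 s, during which the arm holds its last target.

TASK

The centrifuge rotor has been put on its spindle but is not on its drive: push it round gently by its edge or cups until the notch in its rim comes to the pointer on the bowl and the whole rotor drops down flat onto the drive. Then swing the steel latch over the rotor's edge as far as it goes. Use light forces throughout (under 15 N on rotor and latch), do not lift the rotor off, and leave the things standing around the centrifuge alone.

Things in the scene. Friction and masses are not known exactly. Their poses are not given: they have to be found in the camera images.
- centrifuge: White bench centrifuge, lid off, 300 (x) by 320 (y) mm, fixed. Origin: on the spindle axis, at the table; x points to the pointer, z up. Its deck is 95 mm above the table; on it a grey round bowl wall (radius 112 to 118 mm, top at 112 mm) around the rotor, and two black hinge blocks at x = -132, y = +-50, 12 mm high. Steel spindle, diameter 14 mm, top 150 mm above the table.
- pointer (a point): The mark: the inner end of a black ridge (22 by 8 mm) outside the bowl wall, level with the wall's top; 119 mm from the spindle axis along the centrifuge's x, 112 mm above the table.
- rotor: Loose round aluminium rotor, diameter 196 mm, disc 10 mm thick, about 0.8 kg; 16 mm bore on the spindle (1 mm play). Origin: on its axis at the disc's underside; x points through the notch, z up. At the start it stands on three 6 mm feet, disc underside 111 mm and top 121 mm above the table; dropped home: 105 and 115 mm. It turns both ways by a light push, under 5 N, at the cups.
- notch (a point): The notch in the rotor's rim, about 19 mm wide and 14 mm deep: point in its middle, 91 mm from the rotor's axis, at the height of the disc's top. At the start it is 25 to 180 degrees away from the pointer, to either side.
- latch (a joint): Angle of the steel swing latch about its upright pivot, rad: 0 to 0.3 parked outside the bowl, up to 1.57 (end stop) with the arm pointing at the spindle over the rotor's rim; grows counter-clockwise from above. 1 to 2 N at the post move it; it stays where left. Arm 12 mm wide, 6 mm thick, 44 mm long, underside 118 mm above the table: it strikes a rotor that has not dropped.
- latch_pivot (a point): The latch's pivot axis, 126 mm from the spindle, at 120 degrees counter-clockwise from the pointer, on the top of the arm (124 mm above the table).
- latch_post (a point): Black upright finger post of the latch, diameter 12 mm, 30 mm from the pivot along the arm; the point lies on its axis, 140 mm above the table; its top is 151 mm above the table. x points from the pivot to the post.
- hub_top (a point): Centre of the rotor's hub top (hub radius 19 mm, 20 mm above the disc). The feet fit three hidden pockets of the drive in one position only: there the rotor drops 6 mm and stops turning (2 degrees of play). That position lies anywhere within 10 degrees either side of notch at pointer; it cannot be seen or measured, only felt as a sudden stop while pushing slowly.
- cup (a point): One of six alike black upright rotor cups, solid to the touch, diameter 26 mm, 35 mm high above the disc's top, on a circle of radius 68 mm at 30, 90, 150, 210, 270 and 330 degrees from the rotor's x axis. The point is on the axis of the one at 30 degrees, 20 mm above the disc's top.
- rack: White tube rack, 90 by 150 by 45 mm, loose, a bystander; origin under its centre.
- tube: Capped sample tube standing in the rack, diameter 17 mm, 91 mm high, a bystander; origin under its centre.
- wipes_jar: White jar, diameter 70 mm, 120 mm high, a bystander; origin under its centre.
- glove_box: Carton, 240 by 120 by 70 mm, a bystander; origin under its centre.

How it is judged (in metres and radians):
On the way, in this order (a step that is already met when the one before it is completed fails the run):
1. the rotor has dropped flat onto its drive with the notch at the pointer (z of rotor in the frame of centrifuge below 0.107 m and angle between rotor's own z axis and vertical below 0.03 rad and horizontal distance between notch and pointer below 0.04 m), for 0.2 s.
2. the latch is swung over the rotor's edge to its stop (value of joint latch above 1.45 rad), for 0.2 s.
At the end, for the whole second after the job is handed in: The rotor lies flat on its drive (within 2 mm of its seated height, tilt under 0.03 rad), its notch within 40 mm of the pointer's inner end (28 mm when exactly facing it), the latch turned past 1.45 of 1.57 rad, all at rest (all of step 1 and value of joint latch above 1.45 rad and angular speed of rotor below 0.1 rad/s and velocity of joint latch below 0.1 rad/s); the robot touches nothing.
It fails at once if the robot pushes on the rotor with 15 N or more (contact force between any of the fingers, the arm and rotor above 15 N).
It fails at once if the robot pushes on the latch with 15 N or more (contact force between the fingers and latch above 15 N).
It fails at once if the rotor is lifted off (z of rotor in the frame of centrifuge above 0.125 m).
It fails at once if a thing standing around is disturbed (distance of any of rack, tube, wipes_jar, glove_box from where it was at the start of the episode above 0.03 m).
It also fails if it takes over 72 s, if anything falls off the work surface, if the arm or the gripper's body presses on something with over 40 N, if the wrist force passes 120 N, or if a joint passes its speed limit or range.

## Working session

There is one attempt and no reset: what is moved stays moved. The work goes in short steps, Python scripts to look and compute and a tool call to move; the robot and the scene stay as the last step left them, time stands still between calls to the robot, and variables do not carry over. Pictures are saved under pics/ and viewed, and the job is handed in when it is done.

Besides the shell and the picture viewer there is one more tool, called after ">>>" as name(argument=value, ...), one argument or row to a line, values as JSON. move_arm: Moves the arm, as the interface text tells. Its arguments: {"type":"object","properties":{"series":{"type":"array","items":{"type":"array","items":{"type":"array","items":{"type":"number","minimum":-1,"maximum":1}}}}},"required":["series"]}

```bash
ls; mkdir -p pics; python3 - <<'E'
from station import r, viewer, spotter
import cv2,numpy as np
s=r.sense();print(s)
for n in ["scene","top","wrist"]:
    p,d=viewer.capture(n);cv2.imwrite(f"pics/{n}0.png",p[:,:,::-1]);np.save(f"d_{n}.npy",d)
    c=viewer.camera_params(n);print(n,c)
    for k in ["centrifuge","pointer","rotor","notch","latch_pivot","latch_post","hub_top","rack","wipes_jar","glove_box"]:
        try:
            print(k,[(np.round(x["centre"]).tolist(),round(x["conf"],2)) for x in spotter.find_in(n,k)][:3])
        except Exception as e: print(k,e)
print(r.sense()["time_s"])
E
```

```text
pics
{'time_s': 0.0, 'joints': array([ 8.93588084e+01,  2.20913712e+01,  3.80035772e-01, -2.59464786e-02,
       -6.84101426e+01, -1.48159446e+01]), 'joint_velocities': array([ 0.0728374 , -0.1033633 , -0.03481629,  0.06788111,  0.0799655 ,
        0.07241178]), 'effort': array([ 2.43792210e-04, -3.90663815e+01,  1.87396485e+01,  4.21983629e+00,
        1.08736404e-02, -1.92959023e-04]), 'tcp_pos': array([0.1664472 , 0.60197381, 0.29116263]), 'ee_rot': array([[-4.44779749e-04, -2.66677947e-01, -9.63785596e-01],
       [-2.11531101e-03, -9.63783284e-01,  2.66678283e-01],
       [-9.99997664e-01,  2.15731938e-03, -1.35435510e-04]]), 'wrist_force': array([0.81645897, 0.01043056, 0.38549643]), 'moment': array([0.00532102, 0.00991035, 0.00101644]), 'gripper_width': 0.9991981508004046}
scene {'mtx': array([[459.93877782,   0.        , 258.92776603],
       [  0.        , 459.93877782, 190.85837508],
       [  0.        ,   0.        ,   1.        ]]), 'pose': array([[-0.85317528,  0.31938046, -0.41241733,  1.14130707],
       [ 0.52154883,  0.5357585 , -0.6640404 ,  0.96397523],
       [ 0
[... 1174 characters left out ...]
[([387.0, 228.0], 0.66)]
glove_box [([396.0, 153.0], 0.58)]
wrist {'mtx': array([[276.11753636,   0.        , 253.2394596 ],
       [  0.        , 276.11753636, 189.42014862],
       [  0.        ,   0.        ,   1.        ]]), 'pose': array([[-2.66274629e-01, -9.18918330e-01, -2.91010178e-01,
         2.46678568e-01],
       [-9.63897167e-01,  2.53764709e-01,  8.06580667e-02,
         5.81093727e-01],
       [-2.70062918e-04,  3.01981083e-01, -9.53313879e-01,
         3.84419883e-01],
       [ 0.00000000e+00,  0.00000000e+00,  0.00000000e+00,
         1.00000000e+00]])}
centrifuge []
pointer []
rotor []
notch []
latch_pivot []
latch_post []
hub_top []
rack []
wipes_jar []
glove_box []
1.65
```

```bash
python3 - <<'E'
import cv2
for n,(x0,y0,x1,y1) in {"scene":(130,90,390,285),"top":(190,130,370,265)}.items():
    p=cv2.imread(f"pics/{n}0.png")[y0:y1,x0:x1]
    f=780/p.shape[1];cv2.imwrite(f"pics/{n}0c.png",cv2.resize(p,None,fx=f,fy=f,interpolation=cv2.INTER_CUBIC))
E
```

```text
(no output)
```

View pics/scene0.png

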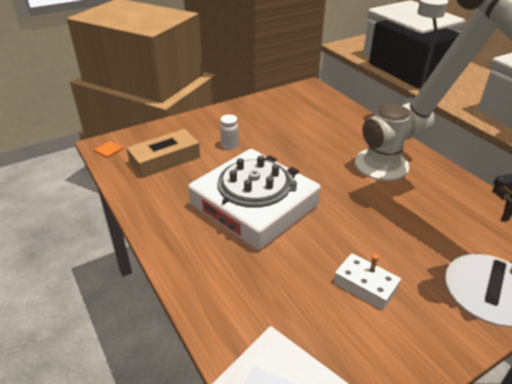

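View pics/top0.png

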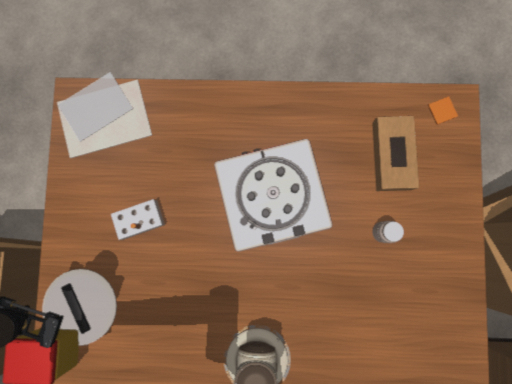

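```bash
sleep 1
```

```text
(no output)
```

View pics/scene0c.png

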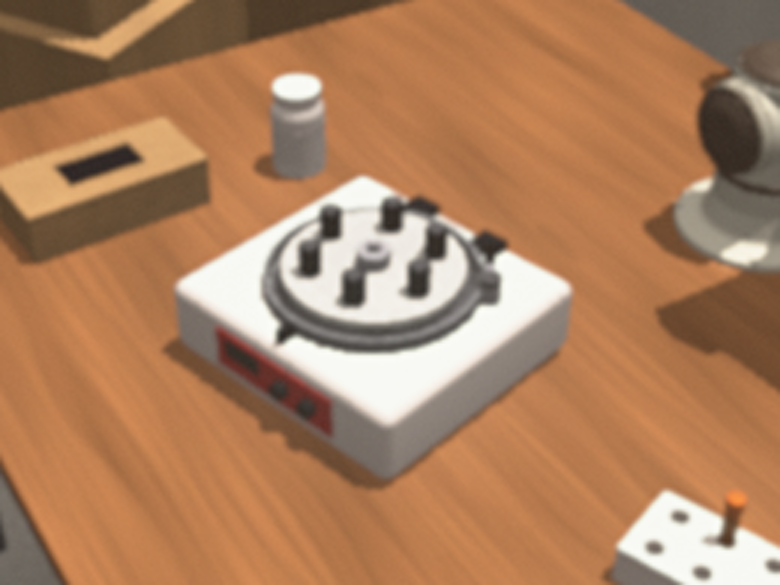

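View pics/top0c.png

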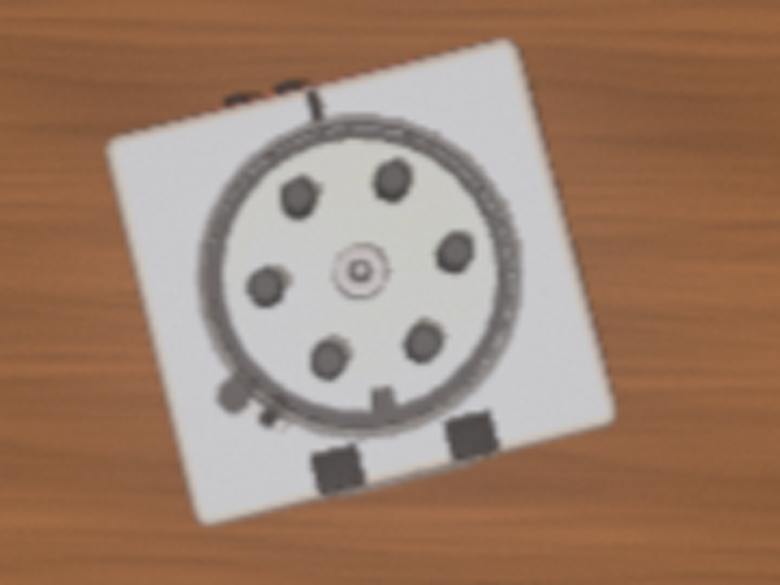

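```bash
cat > h.py <<'E'
import numpy as np
def ray(c,u,v,z):
    K=c["mtx"];T=c["pose"];d=T[:3,:3]@np.linalg.inv(K)@np.array([u,v,1.]);o=T[:3,3]
    return o+d*(z-o[2])/d[2]
def proj(c,p):
    T=c["pose"];q=T[:3,:3].T@(np.asarray(p)-T[:3,3]);q=c["mtx"]@q;return q[:2]/q[2]
E
python3 - <<'E'
from station import viewer
from h import *
c=viewer.camera_params("top")
f=180/780
def P(u,v,z): return ray(c,190+u*f-.4,130+v*f-.4,z)
hub=P(360,269,.145);pt=P(318,122,.112);no=P(382,392,.121);piv=P(233,390,.124);post=P(268,415,.15)
print("hub",hub)
corn=[P(*q,.095) for q in [(108,142),(517,40),(614,418),(203,522)]]
cc=np.mean(corn,0);print("corners mean",cc)
e=(corn[0]+corn[1]-corn[2]-corn[3]);print("yaw",np.degrees(np.arctan2(e[1],e[0])))
h=hub
for n,q in dict(pt=pt,no=no,piv=piv,post=post).items():
    d=q-h;print(n,q,np.hypot(*d[:2]),np.degrees(np.arctan2(d[1],d[0])))
for q in [(300,197),(393,181),(456,252),(424,343),(330,359),(267,287)]:
    x=P(*q,.156);d=x-h;print(x,np.hypot(*d[:2]),np.degrees(np.arctan2(d[1],d[0])))
cs=viewer.camera_params("scene")
K=780/260
for q,z in [((373,247),.145),((288,325),.112),((490,275),.15)]:
    print("scene",ray(cs,130+q[0]/K,90+q[1]/K,z))
E
```

```text
hub [ 0.53663036 -0.03889199  0.145     ]
corners mean [ 0.53546397 -0.04007958  0.095     ]
yaw 15.359659655541401
pt [ 0.64796767 -0.00654481  0.112     ] 0.11594108925367913 16.20033085792465
no [ 0.45123285 -0.05700942  0.121     ] 0.08729820312533147 -168.02206420493727
piv [0.44981805 0.04947023 0.124     ] 0.12387193979228614 134.4930719524775
post [0.4319629  0.02320248 0.15      ] 0.12170045112705156 149.32126281652197
[0.58538381 0.00462459 0.156     ] 0.06534975773227285 41.751611467145345
[ 0.59824886 -0.06051984  0.156     ] 0.06530392937175392 -19.340876709692633
[ 0.54896604 -0.1055243   0.156     ] 0.06776454401512487 -79.51154374404278
[ 0.48460853 -0.08428518  0.156     ] 0.06904210319463215 -138.89271139184416
[ 0.47181896 -0.01912587  0.156     ] 0.06775852634321108 163.0393898554525
[0.52116525 0.02613809 0.156     ] 0.06684370159283091 103.37728942026725
scene [ 0.53822544 -0.03570762  0.145     ]
scene [ 0.65764882 -0.00387039  0.112     ]
scene [0.46426232 0.07213826 0.15      ]
```

>>> move_arm(
  series=[
    [[0,0,0,0.44,-0.9,0,0],[0,0,0,0.44,-0.9,0,0],[0,0,0,0.44,-0.9,0,0],[0,0,0,0.44,-0.9,0,0],[0,0,0,0.44,-0.9,0,0],[0,0,0,0.44,-0.9,0,0],[0,0,0,0.44,-0.9,0,0],[0,0,0,0.44,-0.9,0,0],[0,0,0,0.44,-0.9,0,0],[0,0,0,0.44,-0.9,0,0],[0,0,0,0.3,-0.6,0,0],[0,0,0,0,0,0,0]],
  ],
)

```text
time_s: 3.15
tcp_pos: [0.4536, 0.0084, 0.2943]
ee_rot: [[0.009, -0.263, -0.965], [0.005, -0.965, 0.263], [-1.0, -0.008, -0.008]]
wrist_force: [0.8, 0.1, -0.3]
gripper_width: 0.006
```

```bash
python3 - <<'E'
from station import r, viewer, spotter
import cv2,numpy as np,pickle
c=viewer.camera_params("wrist")
p,d=viewer.capture("wrist");cv2.imwrite("pics/w1.png",cv2.resize(p[:,:,::-1],None,fx=1.5,fy=1.5))
pickle.dump((c,p,d),open("w1.pkl","wb"))
print(c["pose"])
for k in ["hub_top","notch","pointer","latch_post","latch_pivot"]:
  print(k,[(np.round(x["centre"]).tolist(),round(x["conf"],2)) for x in spotter.find_in("wrist",k)][:3])
E
```

```text
[[-0.26223664 -0.92274871 -0.28243012  0.53299477]
 [-0.96497071  0.24832903  0.08464176 -0.01304038]
 [-0.00796748  0.29473296 -0.95554644  0.38706113]
 [ 0.          0.          0.          1.        ]]
hub_top [([278.0, 84.0], 0.58)]
notch [([280.0, 87.0], 0.85)]
pointer [([194.0, 148.0], 0.6)]
latch_post [([225.0, 213.0], 0.68)]
latch_pivot [([227.0, 213.0], 0.73)]
```

View pics/w1.png

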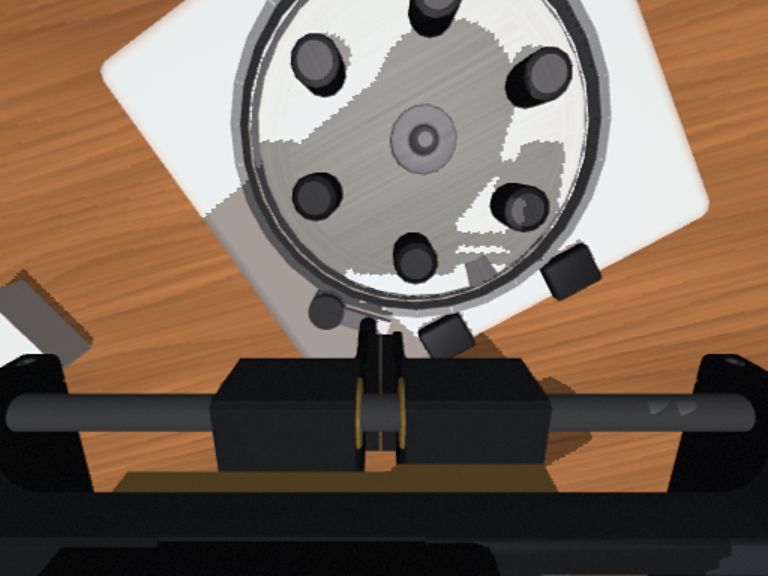

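```bash
python3 - <<'E'
import pickle,numpy as np
from h import *
c,p,d=pickle.load(open("w1.pkl","rb"))
def W(u,v):
    u/=1.5;v/=1.5
    z=np.median(d[int(v)-1:int(v)+2,int(u)-1:int(u)+2]);q=np.linalg.inv(c["mtx"])@[u,v,1]*z
    return c["pose"][:3,:3]@q+c["pose"][:3,3]
h=W(424,139);h=W(413,139)*.5+W(436,139)*.5;print("hub",W(402,150),W(424,139),ray(c,424/1.5,139/1.5,.141))
h=ray(c,424/1.5,139/1.5,.1455)
for n,q in dict(c1=(317,56),c2=(551,72),c3=(527,210),c4=(414,265),c5=(316,197),post=(325,310),hing1=(447,334),h2=(571,268),notch=(478,268)).items():
    x=W(*q);e=x-h;print(n,x.round(4),np.hypot(*e[:2]).round(4),np.degrees(np.arctan2(e[1],e[0])).round(1))
E
```

```text
hub [ 0.53355301 -0.02414124  0.14063609] [ 0.53589868 -0.03661669  0.14961509] [ 0.53600404 -0.03747209  0.141     ]
c1 [0.5879 0.0064 0.1564] 0.0677 39.9
c2 [ 0.55   -0.1049  0.1561] 0.0693 -78.3
c3 [ 0.485  -0.0821  0.1564] 0.068 -138.5
c4 [ 0.4709 -0.0146  0.1566] 0.0689 161.0
c5 [0.5221 0.0281 0.1562] 0.0666 102.0
post [0.448  0.0504 0.1265] 0.124 135.2
hing1 [ 0.4006 -0.0258  0.1074] 0.1358 175.2
h2 [ 0.427  -0.1198  0.1072] 0.1368 -142.8
notch [ 0.4402 -0.0592  0.0958] 0.0983 -166.9
```

>>> move_arm(
  series=[
    [[-0.036,0.064,-0.41,0.34,-0.61,0,0],[0,0,0,0.34,-0.61,0,0],[0,0,0,0.34,-0.61,0,0],[0,0,0,0,0,0,0],[0,0,0,0,0,0,0]],
  ],
)

```text
time_s: 4.08
tcp_pos: [0.5152, -0.0954, 0.2952]
ee_rot: [[0.002, -0.301, -0.954], [0.001, -0.954, 0.301], [-1.0, -0.002, -0.002]]
wrist_force: [-0.3, 0.6, 0.3]
gripper_width: 0.007
```

>>> move_arm(
  series=[
    [[0,0,-0.1,-0.01,-0.1,-0.4,0],[0,0,0,0,0,-0.5,0],[0,0,0,0,0,-0.4,0],[0,0,0,0,0,-0.2,0],[0,0,0,0,0,0,0]],
  ],
)

```text
time_s: 4.7
tcp_pos: [0.5134, -0.0955, 0.2054]
ee_rot: [[0.007, -0.305, -0.952], [0.002, -0.952, 0.305], [-1.0, -0.004, -0.006]]
wrist_force: [-0.5, 0.1, 0.1]
gripper_width: 0.007
```

```bash
cat > plan.py <<'E'
import sys,numpy as np
from station import r
C=np.array([.536,-.037])
def plan(n,deg,R=.068,zt=.204,rr=0.35):
    s=r.sense();p=s["tcp_pos"];M=s["ee_rot"]
    d=p[:2]-C;ph=np.arctan2(d[1],d[0]);rad=np.hypot(*d);yaw=np.arctan2(M[1,1],M[0,1])
    print("t",s["time_s"],"phi",np.degrees(ph).round(2),"rad",rad.round(4),"yaw",np.degrees(yaw).round(2),"z",p[2].round(4),"tilt",M[:2,0].round(4),"F",s["wrist_force"].round(2),"j6",s["joints"][5].round(1))
    u=np.array([np.cos(ph),np.sin(ph)]);t=np.array([u[1],-u[0]])
    f=s["wrist_force"];print("F tangential(CW push resist)",(-(f[:2]@t)).round(2),"radial",(f[:2]@u).round(2))
    rows=[];dyaw=(np.degrees(ph-yaw)+180)%360-180
    for i in range(n):
        p1=ph-np.radians(deg);r1=rad+(R-rad)*rr
        a=np.array([np.cos(ph),np.sin(ph)])*rad;b=np.array([np.cos(p1),np.sin(p1)])*r1
        st=(b-a)/.06
        tw=-deg+ (dyaw/n);wz=(zt-p[2])/.06/n
        wx=-M[1,0]*180/np.pi/8/n;wy=M[0,0]*180/np.pi/8/n
        rows.append([round(wx,3),round(wy,3),round(tw/8,3),round(st[0],3),round(st[1],3),round(wz,3),0]);ph=p1;rad=r1
    print(str([rows]))
if __name__=="__main__":
    plan(int(sys.argv[1]),float(sys.argv[2]),*[float(x) for x in sys.argv[3:]])
E
python3 plan.py 6 1.8
```

```text
t 4.7 phi -111.14 rad 0.0627 yaw -107.74 z 0.2054 tilt [0.0072 0.0021] F [-0.47  0.12  0.07] j6 65.1
F tangential(CW push resist) -0.48 radial 0.06
[[[np.float64(-0.002), np.float64(0.009), np.float64(-0.296), np.float64(-0.043), np.float64(-0.016), np.float64(-0.004), 0], [np.float64(-0.002), np.float64(0.009), np.float64(-0.296), np.float64(-0.039), np.float64(-0.005), np.float64(-0.004), 0], [np.float64(-0.002), np.float64(0.009), np.float64(-0.296), np.float64(-0.037), np.float64(0.003), np.float64(-0.004), 0], [np.float64(-0.002), np.float64(0.009), np.float64(-0.296), np.float64(-0.035), np.float64(0.009), np.float64(-0.004), 0], [np.float64(-0.002), np.float64(0.009), np.float64(-0.296), np.float64(-0.033), np.float64(0.012), np.float64(-0.004), 0], [np.float64(-0.002), np.float64(0.009), np.float64(-0.296), np.float64(-0.032), np.float64(0.015), np.float64(-0.004), 0]]]
```

>>> move_arm(
  series=[
    [[-0.002,0.009,-0.3,-0.043,-0.016,0,0],[-0.002,0.009,-0.3,-0.039,-0.008,0,0],[-0.002,0.009,-0.3,-0.037,0.0,0,0],[-0.002,0.009,-0.3,-0.035,0.006,0,0],[-0.002,0.009,-0.3,-0.033,0.01,0,0],[-0.002,0.009,-0.3,-0.032,0.013,0,0]],
  ],
)

```text
time_s: 5.45
tcp_pos: [0.5038, -0.0929, 0.2134]
ee_rot: [[0.015, -0.534, -0.845], [-0.002, -0.845, 0.534], [-1.0, -0.006, -0.014]]
wrist_force: [1.4, -0.8, 0.0]
gripper_width: 0.009
```

```bash
sed -i 's/print(str(\[rows\]))/print(str([[[float(v) for v in q] for q in rows]]))/' plan.py; python3 plan.py 8 2
```

```text
t 5.45 phi -119.95 rad 0.0646 yaw -122.29 z 0.2134 tilt [ 0.0147 -0.0024] F [ 1.38 -0.79  0.03] j6 49.7
F tangential(CW push resist) 1.59 radial -0.0
[[[0.002, 0.013, -0.213, -0.043, 0.002, -0.02, 0.0], [0.002, 0.013, -0.213, -0.039, 0.01, -0.02, 0.0], [0.002, 0.013, -0.213, -0.037, 0.015, -0.02, 0.0], [0.002, 0.013, -0.213, -0.035, 0.019, -0.02, 0.0], [0.002, 0.013, -0.213, -0.033, 0.022, -0.02, 0.0], [0.002, 0.013, -0.213, -0.031, 0.024, -0.02, 0.0], [0.002, 0.013, -0.213, -0.03, 0.026, -0.02, 0.0], [0.002, 0.013, -0.213, -0.029, 0.027, -0.02, 0.0]]]
```

```bash
sed -i 's/wx=-M\[1,0\]\*180\/np.pi\/8\/n;wy=M\[0,0\]\*180\/np.pi\/8\/n/wx=-M[1,0]*180\/np.pi\/8\/n-.008*np.sin(0);wy=M[0,0]*180\/np.pi\/8\/n+.018;wz-=.022/; s/round(st\[0\],3),round(st\[1\],3)/round(st[0]-.008,3),round(st[1]-.005,3)/' plan.py; python3 plan.py 8 2.2
```

```text
t 5.45 phi -119.95 rad 0.0646 yaw -122.29 z 0.2134 tilt [ 0.0147 -0.0024] F [ 1.38 -0.79  0.03] j6 49.7
F tangential(CW push resist) 1.59 radial -0.0
[[[0.002, 0.031, -0.238, -0.054, -0.001, -0.042, 0.0], [0.002, 0.031, -0.238, -0.051, 0.007, -0.042, 0.0], [0.002, 0.031, -0.238, -0.048, 0.013, -0.042, 0.0], [0.002, 0.031, -0.238, -0.045, 0.017, -0.042, 0.0], [0.002, 0.031, -0.238, -0.043, 0.02, -0.042, 0.0], [0.002, 0.031, -0.238, -0.042, 0.022, -0.042, 0.0], [0.002, 0.031, -0.238, -0.04, 0.024, -0.042, 0.0], [0.002, 0.031, -0.238, -0.039, 0.026, -0.042, 0.0]]]
```

>>> move_arm(
  series=[
    [[0.002,0.031,-0.24,-0.054,-0.001,-0.042,0],[0.002,0.031,-0.24,-0.051,0.007,-0.042,0],[0.002,0.031,-0.24,-0.048,0.013,-0.042,0],[0.002,0.031,-0.24,-0.045,0.017,-0.042,0],[0.002,0.031,-0.24,-0.043,0.02,-0.042,0],[0.002,0.031,-0.24,-0.042,0.022,-0.042,0],[0.002,0.031,-0.24,-0.04,0.024,-0.042,0],[0.002,0.031,-0.24,-0.039,0.026,-0.042,0]],
  ],
)

```text
time_s: 6.45
tcp_pos: [0.4909, -0.0859, 0.2019]
ee_rot: [[0.007, -0.746, -0.666], [-0.008, -0.666, 0.746], [-1.0, -0.0, -0.011]]
wrist_force: [4.4, -2.4, 3.7]
gripper_width: 0.009
```

```bash
python3 plan.py 10 2.4
```

```text
t 6.45 phi -132.69 rad 0.0665 yaw -138.24 z 0.2019 tilt [ 0.007  -0.0078] F [ 4.36 -2.43  3.73] j6 32.3
F tangential(CW push resist) 4.86 radial -1.17
[[[0.006, 0.023, -0.231, -0.048, 0.021, -0.019, 0.0], [0.006, 0.023, -0.231, -0.045, 0.025, -0.019, 0.0], [0.006, 0.023, -0.231, -0.042, 0.028, -0.019, 0.0], [0.006, 0.023, -0.231, -0.04, 0.03, -0.019, 0.0], [0.006, 0.023, -0.231, -0.037, 0.032, -0.019, 0.0], [0.006, 0.023, -0.231, -0.035, 0.034, -0.019, 0.0], [0.006, 0.023, -0.231, -0.033, 0.035, -0.019, 0.0], [0.006, 0.023, -0.231, -0.032, 0.036, -0.019, 0.0], [0.006, 0.023, -0.231, -0.03, 0.037, -0.019, 0.0], [0.006, 0.023, -0.231, -0.028, 0.038, -0.019, 0.0]]]
```

>>> move_arm(
  series=[
    [[0.006,0.023,-0.23,-0.048,0.021,-0.02,0],[0.006,0.023,-0.23,-0.045,0.025,-0.02,0],[0.006,0.023,-0.23,-0.042,0.028,-0.02,0],[0.006,0.023,-0.23,-0.04,0.03,-0.02,0],[0.006,0.023,-0.23,-0.037,0.032,-0.02,0],[0.006,0.023,-0.23,-0.035,0.034,-0.02,0],[0.006,0.023,-0.23,-0.033,0.035,-0.02,0],[0.006,0.023,-0.23,-0.032,0.036,-0.02,0],[0.006,0.023,-0.23,-0.03,0.037,-0.02,0],[0.006,0.023,-0.23,-0.028,0.038,-0.02,0]],
  ],
)

```text
time_s: 7.7
tcp_pos: [0.477, -0.0671, 0.1969]
ee_rot: [[-0.001, -0.925, -0.379], [-0.003, -0.379, 0.925], [-1.0, 0.002, -0.002]]
wrist_force: [4.7, -4.0, 4.6]
gripper_width: 0.004
```

```bash
python3 plan.py 12 2.6
```

```text
t 7.7 phi -152.93 rad 0.0662 yaw -157.7 z 0.1969 tilt [-0.001 -0.003] F [ 4.65 -4.01  4.56] j6 10.7
F tangential(CW push resist) 5.68 radial -2.32
[[[0.002, 0.017, -0.275, -0.039, 0.036, -0.012, 0.0], [0.002, 0.017, -0.275, -0.034, 0.039, -0.012, 0.0], [0.002, 0.017, -0.275, -0.03, 0.041, -0.012, 0.0], [0.002, 0.017, -0.275, -0.026, 0.043, -0.012, 0.0], [0.002, 0.017, -0.275, -0.023, 0.044, -0.012, 0.0], [0.002, 0.017, -0.275, -0.02, 0.045, -0.012, 0.0], [0.002, 0.017, -0.275, -0.018, 0.045, -0.012, 0.0], [0.002, 0.017, -0.275, -0.015, 0.046, -0.012, 0.0], [0.002, 0.017, -0.275, -0.013, 0.046, -0.012, 0.0], [0.002, 0.017, -0.275, -0.01, 0.046, -0.012, 0.0], [0.002, 0.017, -0.275, -0.008, 0.046, -0.012, 0.0], [0.002, 0.017, -0.275, -0.006, 0.046, -0.012, 0.0]]]
```

>>> move_arm(
  series=[
    [[0.002,0.015,-0.27,-0.039,0.036,0.01,0],[0.002,0.015,-0.27,-0.034,0.039,0.005,0],[0.002,0.015,-0.27,-0.03,0.041,0,0],[0.002,0.015,-0.27,-0.026,0.043,0,0],[0.002,0.015,-0.27,-0.023,0.044,0,0],[0.002,0.015,-0.27,-0.02,0.045,-0.005,0],[0.002,0.015,-0.27,-0.018,0.045,-0.005,0],[0.002,0.015,-0.27,-0.015,0.046,-0.01,0],[0.002,0.015,-0.27,-0.013,0.046,-0.01,0],[0.002,0.015,-0.27,-0.01,0.046,-0.01,0]],
  ],
)

```text
time_s: 8.95
tcp_pos: [0.469, -0.0412, 0.1971]
ee_rot: [[-0.005, -1.0, 0.012], [-0.0, 0.012, 1.0], [-1.0, 0.005, -0.0]]
wrist_force: [3.9, -5.5, 4.4]
gripper_width: 0.005
```

```bash
python3 plan.py 12 2.6
```

```text
t 8.95 phi -176.4 rad 0.0671 yaw 179.32 z 0.1971 tilt [-0.0046 -0.0002] F [ 3.93 -5.48  4.45] j6 -15.4
F tangential(CW push resist) 5.71 radial -3.58
[[[0.0, 0.015, -0.28, -0.015, 0.046, -0.012, 0.0], [0.0, 0.015, -0.28, -0.011, 0.046, -0.012, 0.0], [0.0, 0.015, -0.28, -0.008, 0.046, -0.012, 0.0], [0.0, 0.015, -0.28, -0.005, 0.046, -0.012, 0.0], [0.0, 0.015, -0.28, -0.002, 0.046, -0.012, 0.0], [0.0, 0.015, -0.28, 0.001, 0.046, -0.012, 0.0], [0.0, 0.015, -0.28, 0.003, 0.045, -0.012, 0.0], [0.0, 0.015, -0.28, 0.006, 0.045, -0.012, 0.0], [0.0, 0.015, -0.28, 0.008, 0.044, -0.012, 0.0], [0.0, 0.015, -0.28, 0.01, 0.043, -0.012, 0.0], [0.0, 0.015, -0.28, 0.013, 0.042, -0.012, 0.0], [0.0, 0.015, -0.28, 0.015, 0.041, -0.012, 0.0]]]
```

>>> move_arm(
  series=[
    [[0,0.01,0.25,-0.01,-0.06,0.06,0],[0,0.01,0.25,0,-0.02,0.04,0],[0,0.01,0,0,0,0,0]],
  ],
)

```text
time_s: 9.32
tcp_pos: [0.4632, -0.0459, 0.2002]
ee_rot: [[-0.022, -0.998, -0.056], [-0.0, -0.056, 0.998], [-1.0, 0.022, 0.001]]
wrist_force: [0.6, -0.2, -0.5]
gripper_width: 0.004
```

```bash
python3 plan.py 12 2.6
```

```text
t 9.325 phi -173.01 rad 0.0734 yaw -176.81 z 0.2002 tilt [-0.0225 -0.    ] F [ 0.61 -0.17 -0.46] j6 -10.8
F tangential(CW push resist) 0.25 radial -0.59
[[[0.0, 0.005, -0.285, 0.018, 0.053, -0.017, 0.0], [0.0, 0.005, -0.285, 0.009, 0.05, -0.017, 0.0], [0.0, 0.005, -0.285, 0.005, 0.048, -0.017, 0.0], [0.0, 0.005, -0.285, 0.003, 0.047, -0.017, 0.0], [0.0, 0.005, -0.285, 0.002, 0.046, -0.017, 0.0], [0.0, 0.005, -0.285, 0.002, 0.046, -0.017, 0.0], [0.0, 0.005, -0.285, 0.003, 0.045, -0.017, 0.0], [0.0, 0.005, -0.285, 0.005, 0.045, -0.017, 0.0], [0.0, 0.005, -0.285, 0.006, 0.044, -0.017, 0.0], [0.0, 0.005, -0.285, 0.008, 0.044, -0.017, 0.0], [0.0, 0.005, -0.285, 0.01, 0.043, -0.017, 0.0], [0.0, 0.005, -0.285, 0.012, 0.042, -0.017, 0.0]]]
```

>>> move_arm(
  series=[
    [[0,-0.08,0.24,0.02,-0.01,0.03,0],[0,-0.08,0.24,0.01,0,0.03,0],[0,0,0,0,0,0,0],[0,0,0,0,0,0,0]],
  ],
)

```text
time_s: 9.82
tcp_pos: [0.4639, -0.0464, 0.2031]
ee_rot: [[-0.002, -0.992, -0.126], [-0.001, -0.126, 0.992], [-1.0, 0.002, -0.001]]
wrist_force: [0.5, -0.6, 0.3]
gripper_width: 0.005
```

```bash
python3 plan.py 10 2.6
```

```text
t 9.825 phi -172.61 rad 0.0727 yaw -172.77 z 0.2031 tilt [-0.0018 -0.0008] F [ 0.52 -0.56  0.31] j6 -7.1
F tangential(CW push resist) 0.62 radial -0.45
[[[0.001, 0.017, -0.323, 0.014, 0.052, -0.02, 0.0], [0.001, 0.017, -0.323, 0.007, 0.049, -0.02, 0.0], [0.001, 0.017, -0.323, 0.003, 0.048, -0.02, 0.0], [0.001, 0.017, -0.323, 0.001, 0.047, -0.02, 0.0], [0.001, 0.017, -0.323, 0.001, 0.046, -0.02, 0.0], [0.001, 0.017, -0.323, 0.001, 0.046, -0.02, 0.0], [0.001, 0.017, -0.323, 0.003, 0.046, -0.02, 0.0], [0.001, 0.017, -0.323, 0.004, 0.045, -0.02, 0.0], [0.001, 0.017, -0.323, 0.006, 0.045, -0.02, 0.0], [0.001, 0.017, -0.323, 0.008, 0.044, -0.02, 0.0]]]
```

>>> move_arm(
  series=[
    [[0,0,-0.24,0.01,0.052,0,0],[0,0,-0.24,0.007,0.049,0,0],[0,0,-0.24,0.003,0.048,0,0],[0,0,-0.24,0.001,0.047,0,0],[0,0,-0.24,0.001,0.046,0,0],[0,0,-0.24,0.003,0.046,0,0]],
  ],
)

```text
time_s: 10.58
tcp_pos: [0.4652, -0.0311, 0.2031]
ee_rot: [[-0.004, -0.997, 0.082], [-0.005, 0.082, 0.997], [-1.0, 0.004, -0.005]]
wrist_force: [-0.0, -3.0, 0.0]
gripper_width: 0.006
```

```bash
sed -i 's/+.018;wz-=.022/;/; s/st\[0\]-.008/st[0]/;s/st\[1\]-.005/st[1]/' plan.py; python3 plan.py 8 2.6
```

```text
t 10.575 phi 175.26 rad 0.0711 yaw 175.28 z 0.2031 tilt [-0.0045 -0.0051] F [-0.02 -2.98  0.01] j6 -21.2
F tangential(CW push resist) 2.97 radial -0.23
[[[0.005, -0.004, -0.325, 0.023, 0.051, 0.002, 0.0], [0.005, -0.004, -0.325, 0.019, 0.05, 0.002, 0.0], [0.005, -0.004, -0.325, 0.018, 0.05, 0.002, 0.0], [0.005, -0.004, -0.325, 0.017, 0.049, 0.002, 0.0], [0.005, -0.004, -0.325, 0.018, 0.049, 0.002, 0.0], [0.005, -0.004, -0.325, 0.019, 0.048, 0.002, 0.0], [0.005, -0.004, -0.325, 0.02, 0.047, 0.002, 0.0], [0.005, -0.004, -0.325, 0.022, 0.047, 0.002, 0.0]]]
```

>>> move_arm(
  series=[
    [[0.005,-0.004,-0.26,0.023,0.051,0.002,0],[0.005,-0.004,-0.26,0.019,0.05,0.002,0],[0.005,-0.004,-0.26,0.018,0.05,0.002,0],[0.005,-0.004,-0.26,0.017,0.049,0.002,0],[0.005,-0.004,-0.26,0.018,0.049,0.002,0],[0.005,-0.004,-0.26,0.019,0.048,0.002,0],[0.005,-0.004,-0.26,0.02,0.047,0.002,0],[0.005,-0.004,-0.26,0.022,0.047,0.002,0]],
  ],
)

```text
time_s: 11.58
tcp_pos: [0.4696, -0.0129, 0.2033]
ee_rot: [[-0.018, -0.927, 0.375], [-0.008, 0.376, 0.927], [-1.0, 0.014, -0.014]]
wrist_force: [-0.9, -3.1, 0.6]
gripper_width: 0.006
```

```bash
python3 plan.py 10 2.8
```

```text
t 11.575 phi 160.07 rad 0.0706 yaw 157.94 z 0.2033 tilt [-0.0184 -0.008 ] F [-0.86 -3.09  0.59] j6 -40.5
F tangential(CW push resist) 3.2 radial -0.24
[[[0.006, -0.013, -0.323, 0.035, 0.048, 0.001, 0.0], [0.006, -0.013, -0.323, 0.032, 0.048, 0.001, 0.0], [0.006, -0.013, -0.323, 0.031, 0.047, 0.001, 0.0], [0.006, -0.013, -0.323, 0.031, 0.046, 0.001, 0.0], [0.006, -0.013, -0.323, 0.032, 0.046, 0.001, 0.0], [0.006, -0.013, -0.323, 0.034, 0.044, 0.001, 0.0], [0.006, -0.013, -0.323, 0.035, 0.043, 0.001, 0.0], [0.006, -0.013, -0.323, 0.037, 0.041, 0.001, 0.0], [0.006, -0.013, -0.323, 0.039, 0.04, 0.001, 0.0], [0.006, -0.013, -0.323, 0.04, 0.038, 0.001, 0.0]]]
```

>>> move_arm(
  series=[
    [[0.008,-0.03,-0.24,0.035,0.048,0.001,0],[0.008,-0.03,-0.24,0.032,0.048,0.001,0],[0.008,-0.03,-0.24,0.031,0.047,0.001,0],[0.008,-0.03,-0.24,0.031,0.046,0.001,0],[0.008,-0.03,-0.24,0.032,0.046,0.001,0],[0.008,-0.03,-0.24,0.034,0.044,0.001,0],[0.008,-0.03,-0.24,0.035,0.043,0.001,0],[0.008,-0.03,-0.24,0.037,0.041,0.001,0],[0.008,-0.03,-0.24,0.039,0.04,0.001,0],[0.008,-0.03,-0.24,0.04,0.038,0.001,0]],
  ],
)

```text
time_s: 12.82
tcp_pos: [0.4778, 0.0044, 0.203]
ee_rot: [[-0.017, -0.741, 0.671], [-0.011, 0.671, 0.741], [-1.0, 0.005, -0.02]]
wrist_force: [-3.5, -2.4, 3.5]
gripper_width: 0.005
```

```bash
python3 plan.py 12 3
```

```text
t 12.825 phi 144.55 rad 0.0714 yaw 137.82 z 0.203 tilt [-0.0168 -0.0114] F [-3.52 -2.44  3.53] j6 -62.6
F tangential(CW push resist) 4.03 radial 1.46
[[[0.007, -0.01, -0.305, 0.053, 0.037, 0.001, 0.0], [0.007, -0.01, -0.305, 0.049, 0.038, 0.001, 0.0], [0.007, -0.01, -0.305, 0.047, 0.038, 0.001, 0.0], [0.007, -0.01, -0.305, 0.047, 0.038, 0.001, 0.0], [0.007, -0.01, -0.305, 0.047, 0.037, 0.001, 0.0], [0.007, -0.01, -0.305, 0.048, 0.035, 0.001, 0.0], [0.007, -0.01, -0.305, 0.05, 0.033, 0.001, 0.0], [0.007, -0.01, -0.305, 0.051, 0.031, 0.001, 0.0], [0.007, -0.01, -0.305, 0.052, 0.028, 0.001, 0.0], [0.007, -0.01, -0.305, 0.054, 0.026, 0.001, 0.0], [0.007, -0.01, -0.305, 0.055, 0.023, 0.001, 0.0], [0.007, -0.01, -0.305, 0.056, 0.02, 0.001, 0.0]]]
```

>>> move_arm(
  series=[
    [[0.01,-0.04,-0.15,0.058,0.037,0.001,0],[0.01,-0.04,-0.15,0.054,0.039,0.001,0],[0.01,-0.04,-0.15,0.052,0.039,0.001,0],[0.01,-0.03,-0.15,0.052,0.039,0.001,0],[0.01,-0.03,-0.2,0.052,0.038,0.001,0],[0.01,-0.03,-0.2,0.053,0.036,0.001,0],[0.01,-0.03,-0.2,0.054,0.033,0.001,0],[0.01,-0.03,-0.2,0.055,0.031,0.001,0],[0.01,-0.03,-0.2,0.056,0.028,0.001,0],[0.01,-0.03,-0.2,0.058,0.026,0.001,0]],
  ],
)

```text
time_s: 14.08
tcp_pos: [0.5099, 0.0256, 0.2018]
ee_rot: [[0.023, -0.536, 0.844], [0.001, 0.844, 0.536], [-1.0, -0.012, 0.02]]
wrist_force: [-3.2, -2.2, -0.7]
gripper_width: 0.006
```

```bash
python3 plan.py 10 3
```

```text
t 14.075 phi 112.65 rad 0.0678 yaw 122.41 z 0.2018 tilt [0.0228 0.0005] F [-3.18 -2.25 -0.66] j6 -79.3
F tangential(CW push resist) 3.8 radial -0.85
[[[-0.0, 0.016, -0.497, 0.055, 0.023, 0.004, 0.0], [-0.0, 0.016, -0.497, 0.056, 0.019, 0.004, 0.0], [-0.0, 0.016, -0.497, 0.057, 0.016, 0.004, 0.0], [-0.0, 0.016, -0.497, 0.058, 0.013, 0.004, 0.0], [-0.0, 0.016, -0.497, 0.059, 0.01, 0.004, 0.0], [-0.0, 0.016, -0.497, 0.059, 0.006, 0.004, 0.0], [-0.0, 0.016, -0.497, 0.059, 0.003, 0.004, 0.0], [-0.0, 0.016, -0.497, 0.059, 0.0, 0.004, 0.0], [-0.0, 0.016, -0.497, 0.059, -0.003, 0.004, 0.0], [-0.0, 0.016, -0.497, 0.059, -0.006, 0.004, 0.0]]]
```

>>> move_arm(
  series=[
    [[0,0.01,-0.45,0.045,0.02,0.003,0],[0,0.01,-0.45,0.047,0.016,0.003,0],[0,0.01,-0.45,0.047,0.014,0.003,0],[0,0,-0.4,0.047,0.011,0.003,0],[0,0,-0.4,0.047,0.008,0.003,0]],
  ],
)

```text
time_s: 14.7
tcp_pos: [0.5261, 0.0309, 0.202]
ee_rot: [[0.022, -0.247, 0.969], [-0.004, 0.969, 0.247], [-1.0, -0.009, 0.02]]
wrist_force: [-1.9, -1.8, -1.2]
gripper_width: 0.003
```

```bash
python3 plan.py 8 1.5
```

```text
t 14.7 phi 98.27 rad 0.0686 yaw 104.32 z 0.202 tilt [ 0.0215 -0.0039] F [-1.88 -1.75 -1.21] j6 -97.5
F tangential(CW push resist) 2.11 radial -1.46
[[[0.003, 0.019, -0.282, 0.03, 0.001, 0.004, 0.0], [0.003, 0.019, -0.282, 0.03, 0.001, 0.004, 0.0], [0.003, 0.019, -0.282, 0.03, 0.001, 0.004, 0.0], [0.003, 0.019, -0.282, 0.03, 0.001, 0.004, 0.0], [0.003, 0.019, -0.282, 0.03, 0.0, 0.004, 0.0], [0.003, 0.019, -0.282, 0.03, -0.0, 0.004, 0.0], [0.003, 0.019, -0.282, 0.03, -0.001, 0.004, 0.0], [0.003, 0.019, -0.282, 0.03, -0.002, 0.004, 0.0]]]
```

```bash
python3 - <<'E'
from station import viewer
import cv2
for n,(x0,y0,x1,y1) in {"scene":(180,130,340,250),"top":(190,130,370,265)}.items():
    p,d=viewer.capture(n);p=p[y0:y1,x0:x1,::-1]
    f=700/p.shape[1];cv2.imwrite(f"pics/{n}1c.png",cv2.resize(p,None,fx=f,fy=f,interpolation=cv2.INTER_CUBIC))
E
```

```text
(no output)
```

View pics/scene1c.png

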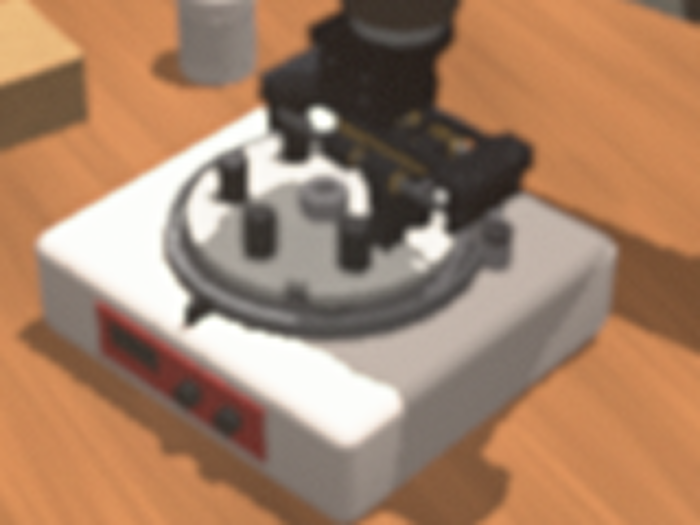

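View pics/top1c.png

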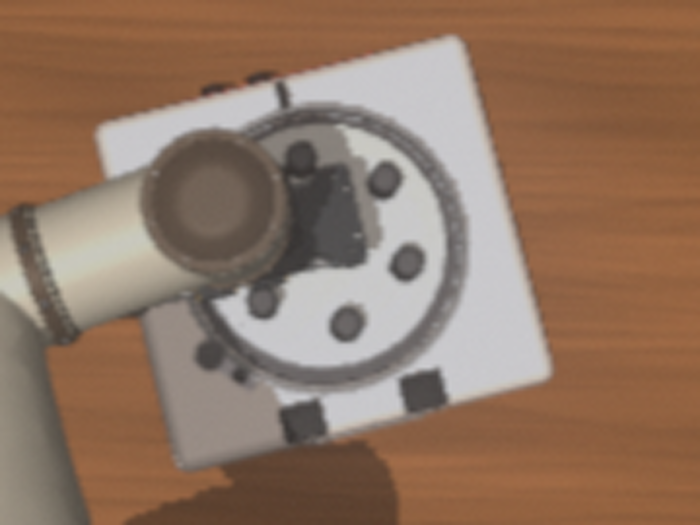

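```bash
python3 - <<'E'
from station import viewer
from h import *
C=np.array([.536,-.037])
c=viewer.camera_params("scene");x=ray(c,180+297*160/700,130+288*160/700,.121)[:2]-C;print(np.hypot(*x),np.degrees(np.arctan2(x[1],x[0])))
c=viewer.camera_params("top")
f=180/700
for q in [(300,158),(385,179),(407,262),(346,323),(264,300)]:
    x=ray(c,190+q[0]*f-.4,130+q[1]*f-.4,.156)[:2]-C;print(np.hypot(*x),np.degrees(np.arctan2(x[1],x[0])))
E
```

```text
0.09218409029685093 46.02641865552668
0.06725318757854955 15.390358815307096
0.06981171076523111 -44.60813086196977
0.06891922242842519 -102.71499908820091
0.06714367127495584 -161.97514405246557
0.06428747667429432 137.6972018532152
```

>>> move_arm(
  series=[
    [[0.003,0.03,-0.35,0.035,0.004,0.003,0],[0.003,0.03,-0.35,0.035,0.003,0.003,0],[0.003,0.03,-0.35,0.035,0.001,0.003,0],[0.003,0.03,-0.3,0.035,0.0,0.003,0],[0.003,0.02,-0.3,0.035,-0.001,0.003,0],[0.003,0.02,-0.3,0.035,-0.002,0.003,0]],
  ],
)

```text
time_s: 15.55
tcp_pos: [0.5398, 0.0325, 0.2026]
ee_rot: [[0.0, 0.026, 1.0], [-0.001, 1.0, -0.026], [-1.0, -0.001, 0.0]]
wrist_force: [-2.3, -0.4, -0.8]
gripper_width: 0.007
```

```bash
python3 plan.py 6 1.2
```

```text
t 15.55 phi 86.88 rad 0.0696 yaw 88.51 z 0.2026 tilt [ 0.0004 -0.0012] F [-2.26 -0.45 -0.76] j6 -112.2
F tangential(CW push resist) 2.23 radial -0.57
[[[0.001, 0.0, -0.184, 0.024, -0.011, 0.004, 0.0], [0.001, 0.0, -0.184, 0.023, -0.008, 0.004, 0.0], [0.001, 0.0, -0.184, 0.023, -0.007, 0.004, 0.0], [0.001, 0.0, -0.184, 0.023, -0.006, 0.004, 0.0], [0.001, 0.0, -0.184, 0.023, -0.005, 0.004, 0.0], [0.001, 0.0, -0.184, 0.023, -0.005, 0.004, 0.0]]]
```

>>> move_arm(
  series=[
    [[0,0,-0.18,0.024,-0.005,0.003,0],[0,0,-0.15,0.024,-0.005,0.003,0],[0,0,-0.15,0.024,-0.005,0.003,0],[0,0,-0.15,0.024,-0.005,0.003,0],[0,0,-0.15,0.024,-0.005,0.003,0],[0,0,-0.15,0.024,-0.005,0.003,0]],
  ],
)

```text
time_s: 16.3
tcp_pos: [0.5492, 0.0313, 0.2036]
ee_rot: [[0.002, 0.161, 0.987], [0.0, 0.987, -0.161], [-1.0, 0.0, 0.002]]
wrist_force: [-2.1, 0.7, -1.9]
gripper_width: 0.007
```

```bash
python3 plan.py 6 1.2
```

```text
t 16.3 phi 79.03 rad 0.0696 yaw 80.71 z 0.2036 tilt [0.0018 0.    ] F [-2.11  0.7  -1.93] j6 -119.5
F tangential(CW push resist) 2.2 radial 0.29
[[[-0.0, 0.002, -0.185, 0.022, -0.014, 0.001, 0.0], [-0.0, 0.002, -0.185, 0.022, -0.011, 0.001, 0.0], [-0.0, 0.002, -0.185, 0.022, -0.01, 0.001, 0.0], [-0.0, 0.002, -0.185, 0.022, -0.009, 0.001, 0.0], [-0.0, 0.002, -0.185, 0.022, -0.008, 0.001, 0.0], [-0.0, 0.002, -0.185, 0.022, -0.008, 0.001, 0.0]]]
```

>>> move_arm(
  series=[
    [[0,0,-0.15,0.019,-0.007,0,0],[0,0,-0.14,0.019,-0.007,0,0],[0,0,-0.14,0.019,-0.007,0,0],[0,0,-0.14,0.019,-0.007,0,0]],
  ],
)

```text
time_s: 16.8
tcp_pos: [0.5546, 0.0299, 0.2039]
ee_rot: [[0.003, 0.245, 0.97], [0.001, 0.97, -0.245], [-1.0, 0.001, 0.003]]
wrist_force: [-0.8, 1.1, -1.2]
gripper_width: 0.005
```

```bash
python3 plan.py 2 1.0
```

```text
t 16.8 phi 74.47 rad 0.0695 yaw 75.84 z 0.2039 tilt [0.0033 0.0006] F [-0.82  1.1  -1.23] j6 -124.0
F tangential(CW push resist) 1.08 radial 0.84
[[[-0.002, 0.012, -0.21, 0.017, -0.014, 0.001, 0.0], [-0.002, 0.012, -0.21, 0.018, -0.011, 0.001, 0.0]]]
```

>>> move_arm(
  series=[
    [[0,0,-0.14,0.018,-0.007,0,0],[0,0,-0.14,0.018,-0.007,0,0],[0,0,-0.14,0.018,-0.007,0,0],[0,0,-0.14,0.018,-0.007,0,0]],
  ],
)

```text
time_s: 17.3
tcp_pos: [0.5595, 0.0283, 0.204]
ee_rot: [[0.004, 0.325, 0.946], [0.001, 0.946, -0.325], [-1.0, 0.002, 0.004]]
wrist_force: [-2.5, 1.0, -1.1]
gripper_width: 0.003
```

```bash
python3 plan.py 2 1.0
```

```text
t 17.3 phi 70.24 rad 0.0694 yaw 71.05 z 0.204 tilt [0.0041 0.0006] F [-2.47  0.97 -1.07] j6 -128.5
F tangential(CW push resist) 2.65 radial 0.07
[[[-0.002, 0.015, -0.175, 0.016, -0.015, 0.0, 0.0], [-0.002, 0.015, -0.175, 0.017, -0.012, 0.0, 0.0]]]
```

>>> move_arm(
  series=[
    [[0,0.005,-0.13,0.017,-0.007,0,0],[0,0.005,-0.13,0.017,-0.007,0,0],[0,0.005,-0.13,0.017,-0.008,0,0]],
  ],
)

```text
time_s: 17.68
tcp_pos: [0.5629, 0.0271, 0.2043]
ee_rot: [[0.003, 0.379, 0.925], [0.001, 0.925, -0.379], [-1.0, 0.002, 0.002]]
wrist_force: [-2.1, 1.8, -0.4]
gripper_width: 0.005
```

```bash
python3 plan.py 2 1.0
```

```text
t 17.675 phi 67.2 rad 0.0695 yaw 67.71 z 0.2043 tilt [0.0026 0.0007] F [-2.07  1.76 -0.44] j6 -131.5
F tangential(CW push resist) 2.59 radial 0.82
[[[-0.003, 0.009, -0.157, 0.015, -0.016, -0.003, 0.0], [-0.003, 0.009, -0.157, 0.016, -0.013, -0.003, 0.0]]]
```

>>> move_arm(
  series=[
    [[0,0.005,-0.13,0.017,-0.009,0,0],[0,0.005,-0.13,0.017,-0.009,0,0],[0,0.005,-0.13,0.017,-0.01,0,0]],
  ],
)

```text
time_s: 18.05
tcp_pos: [0.5656, 0.0259, 0.2043]
ee_rot: [[-0.001, 0.433, 0.902], [0.002, 0.902, -0.433], [-1.0, 0.001, -0.001]]
wrist_force: [-4.5, 5.1, 1.8]
gripper_width: 0.004
```

```bash
python3 plan.py 2 1.0
```

```text
t 18.05 phi 64.76 rad 0.0695 yaw 64.36 z 0.2043 tilt [-0.0008  0.0016] F [-4.49  5.12  1.79] j6 -134.5
F tangential(CW push resist) 6.24 radial 2.72
[[[-0.006, -0.003, -0.1, 0.014, -0.017, -0.003, 0.0], [-0.006, -0.003, -0.1, 0.015, -0.014, -0.003, 0.0]]]
```

```bash
cat > look.py <<'E'
import sys
from station import viewer
import cv2,numpy as np
t=sys.argv[1];out=[]
for n,(x0,y0,x1,y1) in {"scene":(180,130,340,250),"top":(190,130,350,250)}.items():
    p,d=viewer.capture(n);np.save(f"d_{n}_{t}.npy",d);p=p[y0:y1,x0:x1,::-1]
    out.append(cv2.resize(p,(640,480) if n=="scene" else (640,480),interpolation=cv2.INTER_CUBIC))
    cv2.imwrite(f"pics/{n}_{t}.png",out[-1])
E
python3 look.py a; python3 - <<'E'
import numpy as np
from station import viewer
from h import *
c=viewer.camera_params("scene")
# height map around disc: compare depth before/after on disc points
C=np.array([.536,-.037])
for dn in ["d_scene.npy","d_scene_a.npy"]:
    d=np.load(dn);v,u=np.mgrid[0:384,0:512];q=np.stack([u,v,np.ones_like(u)],-1)@np.linalg.inv(c["mtx"]).T*d[...,None]
    w=q@c["pose"][:3,:3].T+c["pose"][:3,3]
    e=w[...,:2]-C;rr=np.hypot(e[...,0],e[...,1]);m=(rr<.095)&(rr>.082)&(d>0)&(w[...,2]<.135)
    deg=np.degrees(np.arctan2(e[...,1],e[...,0]))
    for a,b in [(-100,-60),(-60,-20),(-20,20),(20,60)]:
        k=m&(deg>a)&(deg<b);print(dn,a,k.sum(),np.percentile(w[...,2][k],[10,50,90]).round(4) if k.sum() else None)
E
```

```text
d_scene.npy -100 18 [0.1211 0.1225 0.1258]
d_scene.npy -60 34 [0.1218 0.1239 0.1261]
d_scene.npy -20 75 [0.0968 0.1229 0.1249]
d_scene.npy 20 105 [0.0977 0.1181 0.1247]
d_scene_a.npy -100 16 [0.1156 0.1171 0.1199]
d_scene_a.npy -60 35 [0.1149 0.1181 0.1196]
d_scene_a.npy -20 72 [0.098  0.117  0.1201]
d_scene_a.npy 20 84 [0.0976 0.1164 0.1189]
```

View pics/scene_a.png

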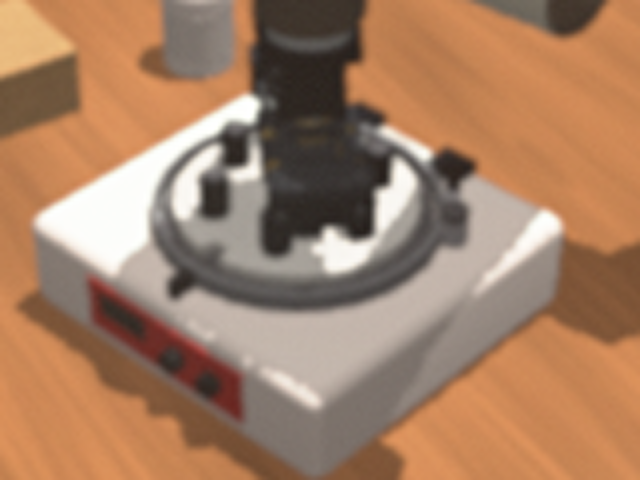

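>>> move_arm(
  series=[
    [[0,0,0,-0.05,0.025,0,0],[0,0,0,-0.06,0.03,0.02,0],[0,0,0,-0.01,0,0.3,0],[0,0,0,0,0,0.5,0],[0,0,0,0,0,0.5,0],[0,0,0,0,0,0,0]],
  ],
)

```text
time_s: 18.9
tcp_pos: [0.5604, 0.0281, 0.2878]
ee_rot: [[0.008, 0.433, 0.901], [-0.001, 0.901, -0.433], [-1.0, 0.002, 0.007]]
wrist_force: [-0.3, 1.2, 0.6]
gripper_width: 0.004
```

```bash
python3 plan.py 1 0;python3 look.py b; python3 - <<'E'
import cv2
from station import viewer
p,d=viewer.capture("wrist");cv2.imwrite("pics/w2.png",cv2.resize(p[:,:,::-1],None,fx=1.5,fy=1.5))
E
```

```text
t 18.9 phi 69.48 rad 0.0695 yaw 64.36 z 0.2878 tilt [ 0.0077 -0.0009] F [-0.28  1.23  0.61] j6 -135.2
F tangential(CW push resist) 0.69 radial 1.05
[[[0.007, 0.055, 0.64, -0.003, -0.008, -1.397, 0.0]]]
```

View pics/top_b.png

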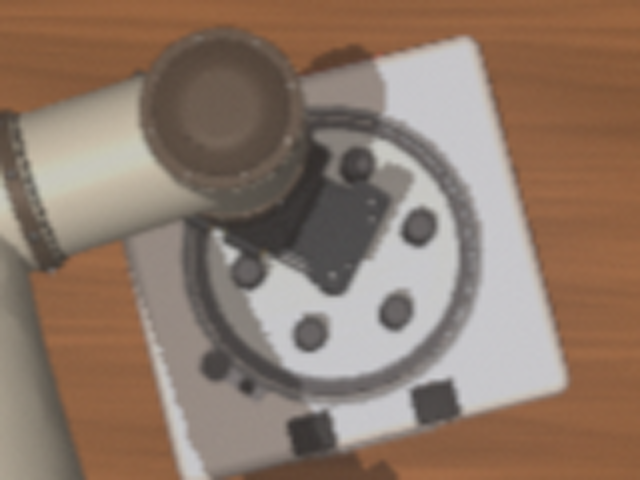

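View pics/w2.png

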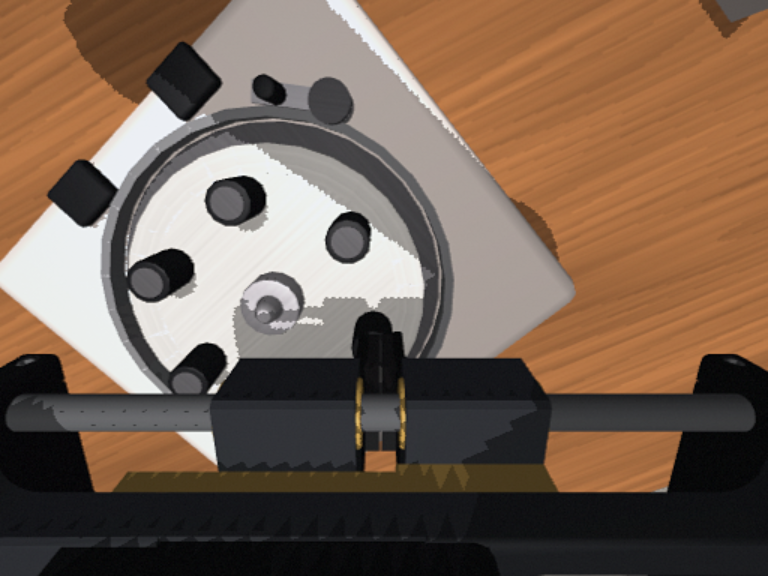

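View pics/scene_b.png

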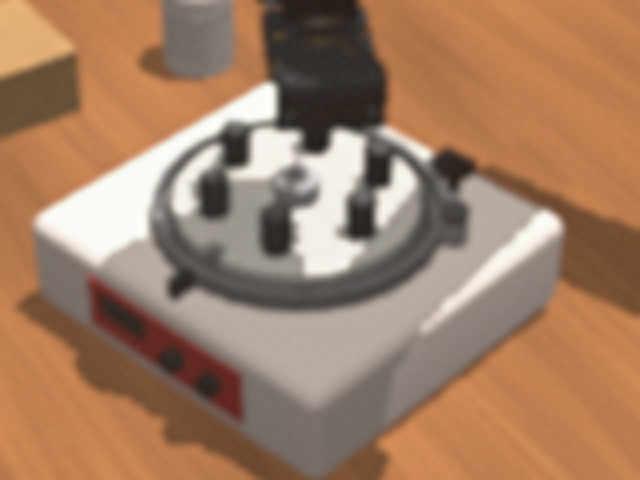

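```bash
python3 - <<'E'
from station import viewer,r
from h import *
c=viewer.camera_params("wrist")
po=ray(c,262/1.5,83/1.5,.151);pv=ray(c,330/1.5,99/1.5,.1265)
sp=ray(c,265/1.5,310/1.5,.150)
print(po,pv,sp,np.hypot(*(po-pv)[:2]),np.degrees(np.arctan2(*(po-pv)[1::-1])))
for q in [(230,203),(346,242),(150,282)]:
    x=ray(c,q[0]/1.5,q[1]/1.5,.150);d=x-[.536,-.037,0];print(x,np.hypot(*d[:2]),np.degrees(np.arctan2(d[1],d[0])))
E
```

```text
[0.42820546 0.0264622  0.151     ] [0.44548035 0.0521208  0.1265    ] [ 0.53296196 -0.03367892  0.15      ] 0.030931956340804215 -123.95077016568705
[ 0.47135318 -0.01931958  0.15      ] 0.06702095450650908 164.7040794509434
[0.51748161 0.02738434 0.15      ] 0.06699458619505172 106.04643041262509
[ 0.48966124 -0.08434027  0.15      ] 0.06624485877053084 -134.38747917302777
```

>>> move_arm(
  series=[
    [[0,0.03,-0.3,-0.85,0.07,0,0],[0,0.02,-0.3,-0.85,0.07,0,0],[0,0,-0.3,-0.75,0.07,0,0],[0,0,0,-0.15,0,0,0],[0,0,0,0,0,0,0]],
  ],
)

```text
time_s: 19.68
tcp_pos: [0.3972, 0.0394, 0.2773]
ee_rot: [[-0.018, 0.547, 0.837], [-0.006, 0.837, -0.547], [-1.0, -0.015, -0.012]]
wrist_force: [0.5, 0.8, 0.4]
gripper_width: 0.005
```

>>> move_arm(
  series=[
    [[0.04,-0.13,0,0.06,0.02,-0.4,0],[0,0,0,0.03,0.02,-0.4,0],[0,0,0,0,0,-0.3,0],[0,0,0,0,0,-0.05,0],[0,0,0,0,0,0,0]],
  ],
)

```text
time_s: 20.3
tcp_pos: [0.4084, 0.0425, 0.2056]
ee_rot: [[0.002, 0.548, 0.837], [-0.002, 0.837, -0.548], [-1.0, -0.0, 0.002]]
wrist_force: [-0.4, 0.3, -0.8]
gripper_width: 0.005
```

```bash
cat > lat.py <<'E'
import sys,numpy as np
from station import r
P=np.array([.446,.052]);s0=.0155
def main(n,deg,zt=.206):
    s=r.sense();p=s["tcp_pos"];M=s["ee_rot"];f=s["wrist_force"]
    yaw=np.degrees(np.arctan2(M[1,1],M[0,1]));
    d=p[:2]-P;rad=np.hypot(*d);a=np.degrees(np.arctan2(d[1],d[0]))%360
    R=np.hypot(.03,s0);off=np.degrees(np.arctan2(s0,.03))
    print("t",s["time_s"],"pos",p.round(4),"a",a.round(1),"rad",rad.round(4),"theta if contact",(a+off).round(1),"yaw+180",(yaw%360+180).round(1),"tilt",M[:2,0].round(4),"F",f.round(2))
    th=a+off;rows=[];dy=(th-(yaw%360+180)+180)%360-180
    for i in range(n):
        a1=a+deg;r1=rad+(R-rad)*.3
        st=(r1*np.array([np.cos(np.radians(a1)),np.sin(np.radians(a1))])-rad*np.array([np.cos(np.radians(a)),np.sin(np.radians(a))]))/.06
        rows.append([round(float(v),3) for v in [-M[1,0]*57.3/8/n,M[0,0]*57.3/8/n,(deg+dy/n)/8,st[0],st[1],(zt-p[2])/.06/n,0]]);a,rad=a1,r1
    print([rows])
main(int(sys.argv[1]),float(sys.argv[2]))
E
python3 lat.py 6 3
```

```text
t 20.3 pos [0.4084 0.0425 0.2056] a 194.1 rad 0.0388 theta if contact 221.4 yaw+180 236.8 tilt [ 0.0019 -0.0017] F [-0.41  0.34 -0.78]
[[[0.002, 0.002, 0.055, 0.033, -0.025, 0.001, 0.0], [0.002, 0.002, 0.055, 0.027, -0.025, 0.001, 0.0], [0.002, 0.002, 0.055, 0.023, -0.025, 0.001, 0.0], [0.002, 0.002, 0.055, 0.021, -0.024, 0.001, 0.0], [0.002, 0.002, 0.055, 0.019, -0.024, 0.001, 0.0], [0.002, 0.002, 0.055, 0.019, -0.024, 0.001, 0.0]]]
```

>>> move_arm(
  series=[
    [[0,0,0,0.03,-0.019,0,0],[0,0,0,0.028,-0.018,0,0],[0,0,0,0.028,-0.018,0,0],[0,0,0,0.026,-0.017,0,0],[0,0,0,0.026,-0.017,0,0],[0,0,0,0.024,-0.016,0,0]],
  ],
)

```text
time_s: 21.05
tcp_pos: [0.4196, 0.0362, 0.2074]
ee_rot: [[0.005, 0.548, 0.837], [0.0, 0.837, -0.548], [-1.0, 0.003, 0.004]]
wrist_force: [-1.3, 1.3, 1.2]
gripper_width: 0.002
```

```bash
python3 lat.py 8 4
```

```text
t 21.05 pos [0.4196 0.0362 0.2074] a 210.8 rad 0.0307 theta if contact 238.2 yaw+180 236.8 tilt [0.0049 0.0001] F [-1.35  1.29  1.2 ]
[[[-0.0, 0.004, 0.522, 0.007, -0.039, -0.003, 0.0], [-0.0, 0.004, 0.522, 0.014, -0.036, -0.003, 0.0], [-0.0, 0.004, 0.522, 0.019, -0.033, -0.003, 0.0], [-0.0, 0.004, 0.522, 0.023, -0.031, -0.003, 0.0], [-0.0, 0.004, 0.522, 0.027, -0.028, -0.003, 0.0], [-0.0, 0.004, 0.522, 0.029, -0.025, -0.003, 0.0], [-0.0, 0.004, 0.522, 0.032, -0.023, -0.003, 0.0], [-0.0, 0.004, 0.522, 0.033, -0.02, -0.003, 0.0]]]
```

>>> move_arm(
  series=[
    [[0,0,0.35,0.009,-0.037,-0.003,0],[0,0,0.35,0.015,-0.036,-0.003,0],[0,0,0.35,0.019,-0.033,-0.003,0],[0,0,0.35,0.023,-0.031,-0.003,0],[0,0,0.35,0.027,-0.028,-0.003,0],[0,0,0.35,0.029,-0.025,-0.003,0],[0,0,0.35,0.032,-0.023,-0.003,0],[0,0,0.35,0.033,-0.02,-0.003,0]],
  ],
)

```text
time_s: 22.05
tcp_pos: [0.43, 0.0221, 0.2055]
ee_rot: [[0.001, 0.175, 0.985], [0.002, 0.985, -0.175], [-1.0, 0.003, 0.001]]
wrist_force: [-0.8, 1.4, 0.3]
gripper_width: 0.007
```

```bash
python3 lat.py 8 4
```

```text
t 22.05 pos [0.43   0.0221 0.2055] a 241.9 rad 0.0339 theta if contact 269.2 yaw+180 259.9 tilt [0.001  0.0024] F [-0.83  1.39  0.32]
[[[-0.002, 0.001, 0.644, 0.036, -0.017, 0.001, 0.0], [-0.002, 0.001, 0.644, 0.037, -0.014, 0.001, 0.0], [-0.002, 0.001, 0.644, 0.037, -0.012, 0.001, 0.0], [-0.002, 0.001, 0.644, 0.038, -0.009, 0.001, 0.0], [-0.002, 0.001, 0.644, 0.039, -0.007, 0.001, 0.0], [-0.002, 0.001, 0.644, 0.039, -0.004, 0.001, 0.0], [-0.002, 0.001, 0.644, 0.039, -0.001, 0.001, 0.0], [-0.002, 0.001, 0.644, 0.039, 0.001, 0.001, 0.0]]]
```

>>> move_arm(
  series=[
    [[0,0,0.6,0.036,-0.017,0,0],[0,0,0.6,0.037,-0.014,0,0],[0,0,0.6,0.037,-0.012,0,0],[0,0,0.6,0.038,-0.009,0,0],[0,0,0.5,0.039,-0.007,0,0],[0,0,0.5,0.039,-0.004,0,0],[0,0,0.5,0.038,-0.001,0,0]],
  ],
)

```text
time_s: 22.92
tcp_pos: [0.4435, 0.0166, 0.2048]
ee_rot: [[-0.008, -0.377, 0.926], [-0.002, 0.926, 0.377], [-1.0, 0.001, -0.008]]
wrist_force: [-1.3, -0.9, 1.4]
gripper_width: 0.004
```

```bash
python3 lat.py 6 3
```

```text
t 22.925 pos [0.4435 0.0166 0.2048] a 266.0 rad 0.0355 theta if contact 293.4 yaw+180 292.2 tilt [-0.0082 -0.0023] F [-1.35 -0.86  1.4 ]
[[[0.003, -0.01, 0.399, 0.031, 0.007, 0.003, 0.0], [0.003, -0.01, 0.399, 0.03, 0.006, 0.003, 0.0], [0.003, -0.01, 0.399, 0.03, 0.006, 0.003, 0.0], [0.003, -0.01, 0.399, 0.029, 0.006, 0.003, 0.0], [0.003, -0.01, 0.399, 0.029, 0.007, 0.003, 0.0], [0.003, -0.01, 0.399, 0.029, 0.008, 0.003, 0.0]]]
```

>>> move_arm(
  series=[
    [[0.003,-0.01,0.38,0.031,0.007,0.002,0],[0.003,-0.01,0.38,0.031,0.006,0.002,0],[0.003,-0.01,0.38,0.03,0.006,0.002,0],[0.003,-0.01,0.38,0.03,0.007,0.002,0],[0.003,-0.01,0.38,0.03,0.008,0.002,0]],
  ],
)

```text
time_s: 23.55
tcp_pos: [0.4508, 0.0164, 0.2048]
ee_rot: [[-0.007, -0.614, 0.789], [-0.007, 0.789, 0.614], [-1.0, -0.001, -0.01]]
wrist_force: [-0.9, -0.6, 0.5]
gripper_width: 0.007
```

```bash
python3 lat.py 4 2.5
```

```text
t 23.55 pos [0.4508 0.0164 0.2048] a 277.7 rad 0.0359 theta if contact 305.0 yaw+180 307.9 tilt [-0.0072 -0.0069] F [-0.88 -0.6   0.55]
[[[0.012, -0.013, 0.222, 0.024, 0.015, 0.005, 0.0], [0.012, -0.013, 0.222, 0.023, 0.012, 0.005, 0.0], [0.012, -0.013, 0.222, 0.023, 0.011, 0.005, 0.0], [0.012, -0.013, 0.222, 0.023, 0.011, 0.005, 0.0]]]
```

>>> move_arm(
  series=[
    [[0.01,-0.01,0.2,0.024,0.013,0.003,0],[0.01,-0.01,0.2,0.023,0.012,0.003,0],[0.01,-0.01,0.2,0.022,0.012,0.003,0]],
  ],
)

```text
time_s: 23.92
tcp_pos: [0.4544, 0.0177, 0.2049]
ee_rot: [[-0.005, -0.681, 0.733], [-0.005, 0.733, 0.681], [-1.0, -0.0, -0.007]]
wrist_force: [-0.1, -1.7, 0.2]
gripper_width: 0.006
```

```bash
python3 lat.py 4 2.5
```

```text
t 23.925 pos [0.4544 0.0177 0.2049] a 283.8 rad 0.0353 theta if contact 311.1 yaw+180 312.9 tilt [-0.0047 -0.005 ] F [-0.06 -1.69  0.16]
[[[0.009, -0.009, 0.257, 0.023, 0.014, 0.004, 0.0], [0.009, -0.009, 0.257, 0.022, 0.013, 0.004, 0.0], [0.009, -0.009, 0.257, 0.022, 0.012, 0.004, 0.0], [0.009, -0.009, 0.257, 0.022, 0.012, 0.004, 0.0]]]
```

>>> move_arm(
  series=[
    [[0.01,-0.01,0.12,0.02,0.014,0.003,0],[0.01,-0.01,0.1,0.02,0.014,0.003,0]],
  ],
)

```text
time_s: 24.18
tcp_pos: [0.4565, 0.0191, 0.205]
ee_rot: [[-0.003, -0.704, 0.71], [-0.003, 0.71, 0.704], [-1.0, 0.0, -0.005]]
wrist_force: [-1.7, -3.9, 0.2]
gripper_width: 0.007
```

```bash
python3 lat.py 4 2.5
```

```text
t 24.175 pos [0.4565 0.0191 0.205 ] a 287.7 rad 0.0345 theta if contact 315.0 yaw+180 314.8 tilt [-0.0034 -0.0031] F [-1.72 -3.86  0.16]
[[[0.006, -0.006, 0.319, 0.022, 0.012, 0.004, 0.0], [0.006, -0.006, 0.319, 0.022, 0.012, 0.004, 0.0], [0.006, -0.006, 0.319, 0.022, 0.012, 0.004, 0.0], [0.006, -0.006, 0.319, 0.022, 0.012, 0.004, 0.0]]]
```

>>> move_arm(
  series=[
    [[0,0,0,0.018,0.017,0,0],[0,0,0,0.012,0.012,0,0]],
  ],
)

```text
time_s: 24.42
tcp_pos: [0.4568, 0.0193, 0.205]
ee_rot: [[-0.008, -0.705, 0.71], [-0.007, 0.71, 0.705], [-1.0, 0.001, -0.011]]
wrist_force: [-1.1, -3.9, 1.1]
gripper_width: 0.007
```

```bash
python3 lat.py 1 0
```

```text
t 24.425 pos [0.4568 0.0193 0.205 ] a 288.4 rad 0.0344 theta if contact 315.7 yaw+180 314.8 tilt [-0.0083 -0.0069] F [-1.09 -3.92  1.13]
[[[0.049, -0.06, 0.111, -0.001, 0.003, 0.017, 0.0]]]
```

>>> move_arm(
  series=[
    [[0,0,0,-0.05,-0.04,0,0],[0,0,0,-0.05,-0.03,0.02,0],[0,0,0,0,0,0.4,0],[0,0,0,0,0,0.7,0],[0,0,0,0,0,0.7,0],[0,0,0,-0.3,0.8,0.3,0],[0,0,0,-0.3,0.9,0,0],[0,0,0,0,0.9,0,0],[0,0,0,0,0.9,0,0],[0,0,0,0,0.3,0,0],[0,0,0,0,0,0,0]],
  ],
)

```text
time_s: 25.8
tcp_pos: [0.4138, 0.2527, 0.3402]
ee_rot: [[0.006, -0.704, 0.71], [0.009, 0.71, 0.704], [-1.0, 0.002, 0.011]]
wrist_force: [0.0, 0.1, -0.6]
gripper_width: 0.008
```

```bash
python3 look.py c; python3 - <<'E'
from station import viewer
from h import *
import numpy as np
c=viewer.camera_params("scene")
C=np.array([.536,-.037])
d=np.load("d_scene_c.npy");v,u=np.mgrid[0:384,0:512];q=np.stack([u,v,np.ones_like(u)],-1)@np.linalg.inv(c["mtx"]).T*d[...,None]
w=q@c["pose"][:3,:3].T+c["pose"][:3,3]
e=w[...,:2]-C;rr=np.hypot(e[...,0],e[...,1]);m=(rr<.095)&(rr>.03)&(d>0)&(w[...,2]<.125)&(w[...,2]>.11)
x=w[m];A=np.c_[x[:,:2]-C,np.ones(len(x))];s=np.linalg.lstsq(A,x[:,2],rcond=None)[0];print("disc plane",s)
E
```

```text
disc plane [-0.0044962  -0.00460554  0.11779607]
```

View pics/top_c.png

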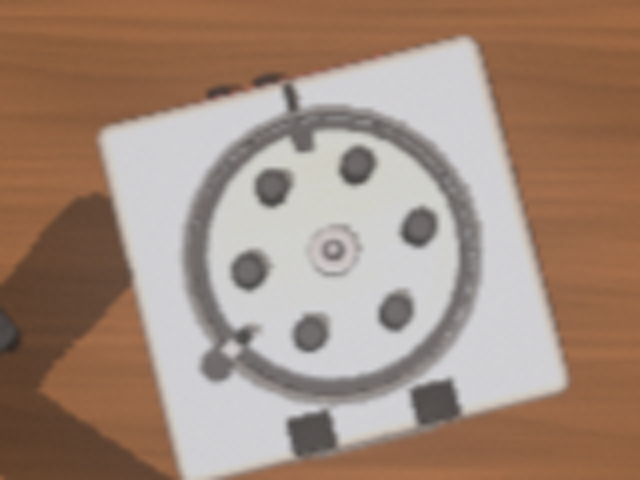

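View pics/scene_c.png

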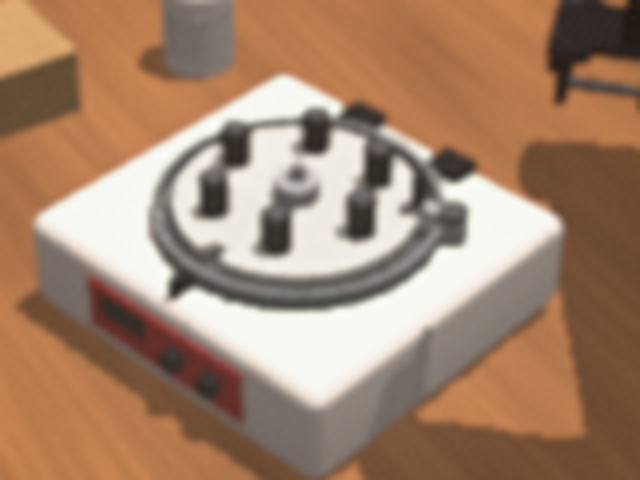

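```bash
python3 - <<'E'
from station import viewer,r
from h import *
c=viewer.camera_params("top")
po=ray(c,190+241/4-.4,130+337/4-.4,.151);pv=ray(c,190+216/4-.4,130+364/4-.4,.1265)
a=np.degrees(np.arctan2(*(po-pv)[1::-1]));print(po,pv,a,"latch deg",a%360-225.6)
print(r.finish_job())
E
```

```text
[0.46664686 0.02895545 0.151     ] [0.44665016 0.04854169 0.1265    ] -44.4058961837861 latch deg 89.99410381621388
the job is handed in; nothing more can be done
None
```

I turned the rotor about 176° clockwise by one cup until it dropped onto its drive. I then swung the latch to its end stop, moved the arm away and handed the job in at about 26 s. No verdict was reported.

- **Rotor seated:** the scene camera's depth shows the disc 6 mm lower than at the start. It puts the top near 117.8 mm, against 115 mm expected, and it read about 2 mm high before the drop too. The tilt works out below 0.01 rad.
- **Notch:** the last pictures show it facing the pointer. The cup positions put it within about 1 to 2°.
- **Latch:** in the last top picture its angle measures about 90°, the end stop. Two more push rows against it moved it less than 0.5 mm.
- **Forces:** the readings, taken at the end of each move, peaked at about 8 N on the rotor and 4 N on the latch. I did not see values between them. In the middle of the turn the readings climbed to that 8 N because the tool was dragging on the cup. I backed off, straightened it and carried on at about 3 to 6 N.
- **Bystanders:** I did not measure the rack, tube, jar or box again. The arm passed well above the rack and was never near the others.

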